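Put the bench scrapers away in their block

ROBOT

A 6-joint arm with a two-finger parallel gripper is mounted at the origin on the work surface. World frame = base frame: x ahead of the robot, y to its left, z up, the work surface at z = 0. Lengths are in mm, angles in rad, forces in N, time in s.
With the tool pointing down it reaches from about 275 to 1000 mm from the base axis. Payload 8.4 kg.
Tool frame: the origin (TCP) lies midway between the tips of the shut fingers; the grasp point (between the pads) lies r.grasp_offset behind it (r.grasp_offset is the distance from the TCP to the grasp point, in mm); z points along the fingers, y is the direction in which the jaws open and shut (so a half turn about z gives the same grasp; the last joint's range is limited). The gripper opens to 85 mm and grips with 20 to 120 N. Pads are 22 mm wide; open, the fingers measure 114 mm over their backs; the gripper's body (76 mm by 85 mm) begins 54 mm behind the grasp point. The pads swing forward as they close: fully open they stand 13 mm farther back than shut.
Start: joints at [1.215, 0.353, 1.633, -0, 1.155, -0.002], TCP at [216.539, 586.292, 231.281] pointing down, gripper open.
Joint ranges: [-2.63, 2.63], [-0.92, 2.1], [0.06, 2.66], [-1.3, 4.44], [0, 2.69], [-3.02, 3.02]. Speed limits (rad/s): [2.22, 2.22, 2.79, 3.14, 3.14, 3.14].

INTERFACE

Orientations are given as [roll, pitch, yaw] about the fixed x, y, z axes, in that order (R = Rz(yaw) Ry(pitch) Rx(roll)).
In Python, from rig import r gives the robot as it stands.
- The arm moves only by the tool jog_arm, never from a script. Its argument "series" is a list that holds one entry, the list of rows, each a list of 7 numbers: the shift along the tool's x, y, z in cm, then the turn, a rotation vector about the tool's x, y, z in degrees, then the finger opening in cm, from 0 to 8.54. A call has 1 to 5 rows; each row is the pose to reach, as a shift and turn from the pose commanded when the call began, along the tool's axes at that moment; what a row does not reach only later rows make up. A row lasts 1/8 s, in which the tool goes at most 62.5 mm and 10.7 degrees, less where a joint would pass 70% of its speed; a pose out of reach is approached as far as the arm can. A call with a gripper value outside its range is refused whole. The fingers move at their own pace and stop on an object; "newtons" is the grip in N (left out, the last holds). Time passes only in rows, so rows that repeat a pose let the fingers close. It gives the time, the measured TCP pose, the force and the opening at its end, in the units of the state.
- r.sense(): the state, without advancing time (a new reading comes with each control period).
- r.grab_frame(name): name is "scene" or "top" or "wrist"; returns the picture (480x640x3 uint8, red, green, blue); there is no depth.
- r.calibration(name): a dict with "mtx" (3x3 intrinsics, pixels), "origin" and "attitude" of the camera in the world; the wrist camera has in their place "T_tool_cam" (4x4, takes a point from camera to tool coordinates, whose origin is the TCP and whose axes are the flange's). Camera axes: x right, y down, z forward; pixel columns grow to the right and rows downward; lengths in mm; the calibration is good to about 2 mm. A picture is of the moment at which its call begins: read the wrist's pose just before it. calibration takes no time and is no camera call.
- r.sign_off(): hands the job in, once; it reports no verdict.
The state is a dict: "clock": time; "qpos": joint angles; "qvel": joint speeds; "joint_efforts": joint torques, N m; "eef_pos": TCP position; "tcp_rot": TCP orientation; "contact_force": force on the tool from outside, world axes, zero at the start; "wrist_torque": the same for the moment, N m; "opening": opening from 0.0 (shut) to 1.0 (fully open).
Only numpy, scipy, OpenCV 4.12 (cv2) and the standard library are available. Lean on these libraries where they do the work, as an engineer would, in place of code of your own. Each camera call takes 0.05 s, during which the arm holds its last target.

TASK

Take the two dough scrapers out of the steel drip tray and put them away in the wooden holder block, blade down and pushed fully home: the wide scraper in the long slot and the narrow one in the short slot, both with their hanging loops pointing away from the block's raised end board. Leave the flour shaker, bowl and brush where they are, and let go of the scrapers.

Things in the scene. Friction and masses are not known exactly. Their poses are not given: they have to be found in the camera images.
- wide_grip (a point): Handle centre of the wide bench scraper: steel blade 120 mm wide, 3 mm thick, under a dark wooden bar handle 120 mm long, 22 mm thick, 26 mm high, flat-sided; a steel hanging loop sticks out 24 mm from one handle end. Point: mid-handle, 83 mm above the blade's lower edge. x along the handle to the loop, y through the thickness, z up. 0.1 to 0.3 kg, balanced about here.
- narrow_grip (a point): Handle centre of the narrow bench scraper: steel blade 80 mm wide, 3 mm thick, under a dark wooden bar handle 80 mm long, 22 mm thick, 26 mm high, flat-sided; a steel hanging loop sticks out 24 mm from one handle end. Point: mid-handle, 83 mm above the blade's lower edge. x along the handle to the loop, y through the thickness, z up. 0.1 to 0.3 kg, balanced about here.
- wide_loop (a point): Middle of the wide scraper's hanging loop, 74 mm from its handle centre.
- narrow_loop (a point): Middle of the narrow scraper's hanging loop, 54 mm from its handle centre.
- long_slot (a point): Centre of the mouth of the long slot, on the holder's flat top, 62 mm above the bench. Slot 126 mm long, 7 mm wide, 50 mm deep, mouth bevelled 6 mm all round. x along the slot to the raised end board (its inner face 74 mm away), y across, z up. Fully home, the blade edge is on the slot's floor and the handle centre 33 mm above this point.
- short_slot (a point): Centre of the mouth of the short slot, on the holder's flat top, 62 mm above the bench. Slot 86 mm long, 7 mm wide, 50 mm deep, mouth bevelled 6 mm all round. x along the slot to the raised end board (its inner face 54 mm away), y across, z up. Fully home, the blade edge is on the slot's floor and the handle centre 33 mm above this point.
- holder: Wooden holder block, fixed, 176 (x) x 160 (y) x 62 mm; origin under its centre. x points to its raised end board (14 mm thick, full width, top 107 mm above the bench), z up. Parallel slots at y = -45 mm (long) and +45 mm (short). A scraper with its loop towards the board cannot enter its own slot.
- drip_tray: Steel drip tray, fixed, 160 x 160 mm, floor 8 mm thick, rim 16 mm high; origin under its centre, z up. Two pairs of dark steel rails along x, at y = -45 and +45 mm, tops 53 mm above the bench, leave gaps 6 mm wide, 130 mm long. A scraper stands blade down in each, on the tray's floor; either may be in either.
- dredger: Aluminium flour shaker, 72 mm across, 90 mm tall, standing; origin at the centre of its underside. Leave alone.
- bowl: Steel bowl, 120 mm across, 55 mm high; origin at the centre of its underside. Leave alone.
- brush: Pastry brush about 190 mm long, lying on the bench; origin about its middle, underside; x along its handle towards the bristles. Leave alone.
Things that resemble listed ones, but are neither listed nor needed, are in the scene too. What is shaped like the part that bears wide_grip but purple or yellow is not meant.

How it is judged (in metres and radians):
At the end, for the whole second after the job is handed in: Each scraper stands in its own slot (wide in long, narrow in short), handle centre within 10 mm along and 12 mm across the slot's centre and 28 to 37 mm above the block's flat top (home is 33), within 0.15 rad of upright, loop at the end away from the raised end board (x of wide_grip in the frame of long_slot between -0.01 and 0.01 m and y of wide_grip in the frame of long_slot between -0.012 and 0.012 m and z of wide_grip in the frame of long_slot between 0.028 and 0.037 m and x of wide_loop in the frame of long_slot below -0.06 m and angle between each of wide_grip, narrow_grip's own z axis and vertical below 0.15 rad and x of narrow_grip in the frame of short_slot between -0.01 and 0.01 m and y of narrow_grip in the frame of short_slot between -0.012 and 0.012 m and z of narrow_grip in the frame of short_slot between 0.028 and 0.037 m and x of narrow_loop in the frame of short_slot below -0.04 m); the robot touches nothing.
It fails at once if the flour shaker is moved more than 20 mm (distance of dredger from where it was at the start of the episode above 0.02 m).
It fails at once if the bowl is moved more than 20 mm (distance of bowl from where it was at the start of the episode above 0.02 m).
It fails at once if the brush is moved more than 20 mm (distance of brush from where it was at the start of the episode above 0.02 m).
It also fails if it takes over 72 s, if anything falls off the work surface, if the arm or the gripper's body presses on something with over 40 N, if the wrist force passes 120 N, or if a joint passes its speed limit or range.

## Working session

There is one attempt and no reset: what is moved stays moved. The work goes in short steps, Python scripts to look and compute and a tool call to move; the robot and the scene stay as the last step left them, time stands still between calls to the robot, and variables do not carry over. Pictures are saved under pics/ and viewed, and the job is handed in when it is done.

Besides the shell and the picture viewer there is one more tool, called after "Emit:" by a JSON object that holds its "method" and its "body". jog_arm: Moves the arm, as the interface text tells. Its arguments: {"type":"object","properties":{"series":{"type":"array","items":{"type":"array","items":{"type":"array","items":{"type":"number"}}}},"newtons":{"type":"number"}},"required":["series"]}

```bash
ls; mkdir -p pics
python3 - <<'E'
from rig import r
import cv2,numpy as np
for n in("scene","top","wrist"):
    if n=="wrist": s=r.sense();print(s)
    f=r.grab_frame(n);cv2.imwrite(f"pics/{n}0.png",f[...,::-1]);c=r.calibration(n);print(n,c)
print(r.grasp_offset)
E
```

```text
pics
scene {'mtx': array([[445.86733897,   0.        , 320.37260194],
       [  0.        , 445.86733897, 238.85753017],
       [  0.        ,   0.        ,   1.        ]]), 'origin': array([1025.36977621,  223.38378146, 1066.15579191]), 'attitude': array([-2.60243975,  0.0077604 ,  2.08211379])}
top {'mtx': array([[596.91665746,   0.        , 321.39670173],
       [  0.        , 596.91665746, 240.31442576],
       [  0.        ,   0.        ,   1.        ]]), 'origin': array([ 413.21115524,  -71.12297978, 1434.32739531]), 'attitude': array([-3.06729577, -0.00790522, -1.56009404])}
{'clock': 0.1, 'qpos': array([ 1.21459203e+00,  3.53604226e-01,  1.63403969e+00,  1.50501445e-05,
        1.15523051e+00, -2.40191475e-03]), 'qvel': array([-7.07379181e-05, -1.75619288e-03,  2.25926344e-04,  8.87046982e-04,
        2.10231540e-04,  4.67418801e-04]), 'joint_efforts': array([-1.39078365e-03, -6.06358266e+01, -3.42817640e+01, -1.09829609e-04,
        3.99910205e-03, -8.41456057e-06]), 'eef_pos': array([216.38959259, 585.88934371, 230.62953305]), 'tcp_rot': array([-3.14031092e+00, -1.68400468e-05,  2.78778418e+00]), 'contact_force': array([ 0.03536216, -0.37649169, -0.18844733]), 'wrist_torque': array([-0.02342147,  0.03695332, -0.01351638]), 'opening': 0.9998919392542638}
wrist {'mtx': array([[346.53869171,   0.        , 316.82853531],
       [  0.        , 346.53869171, 237.18077133],
       [  0.        ,   0.        ,   1.        ]]), 'T_tool_cam': array([[ 5.03015616e-05, -9.61492402e-01, -2.74831508e-01,
         6.84453815e+01],
       [ 9.99999999e-01,  5.27983478e-05, -1.68702892e-06,
        -1.05843165e+00],
       [ 1.61327150e-05, -2.74831507e-01,  9.61492404e-01,
        -1.41591444e+02],
       [ 0.00000000e+00,  0.00000000e+00,  0.00000000e+00,
         1.00000000e+00]])}
18.700000000000003
```

View pics/scene0.png

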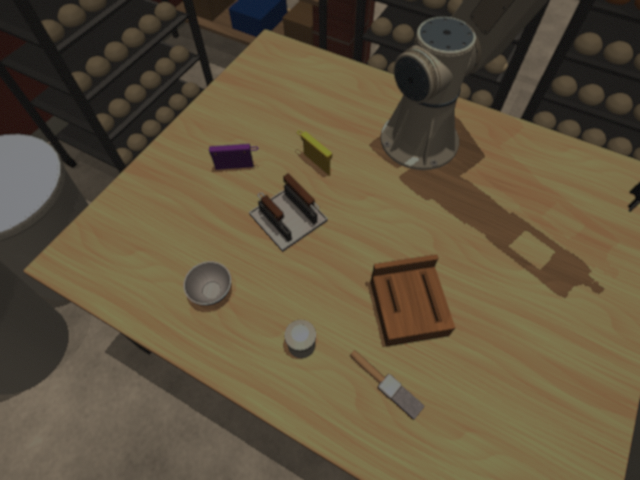

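View pics/top0.png

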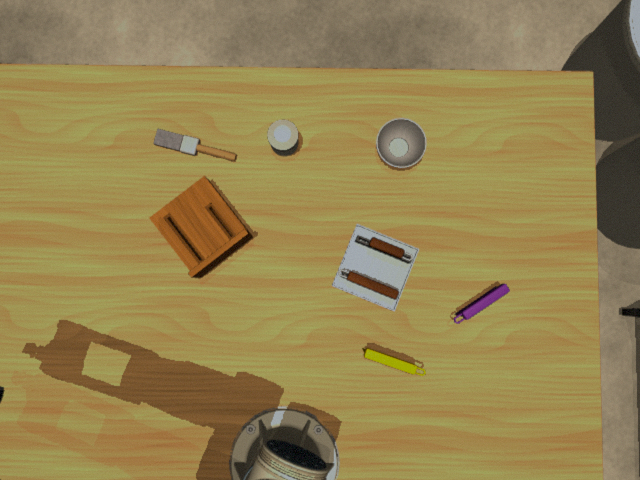

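Run:
```python
import cv2,numpy as np
f=cv2.imread("pics/top0.png")
a=cv2.resize(f[210:320,320:430],(560,560),interpolation=cv2.INTER_CUBIC)
b=cv2.resize(f[165:285,140:260],(560,560)[:2],interpolation=cv2.INTER_CUBIC)
cv2.imwrite("pics/c0.png",cv2.resize(np.hstack([a,b]),(800,400)))
g=cv2.imread("pics/scene0.png")
cv2.imwrite("pics/c1.png",cv2.resize(g[165:255,240:340],(800,600)[:2],interpolation=cv2.INTER_CUBIC))
```

```text
(no output)
```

View pics/c0.png

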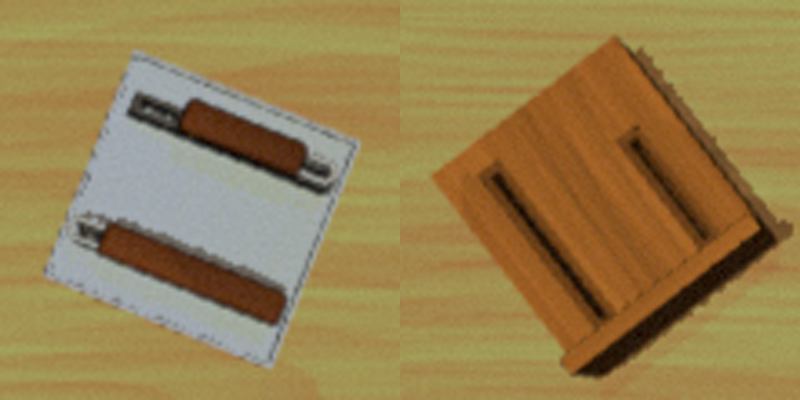

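View pics/c1.png

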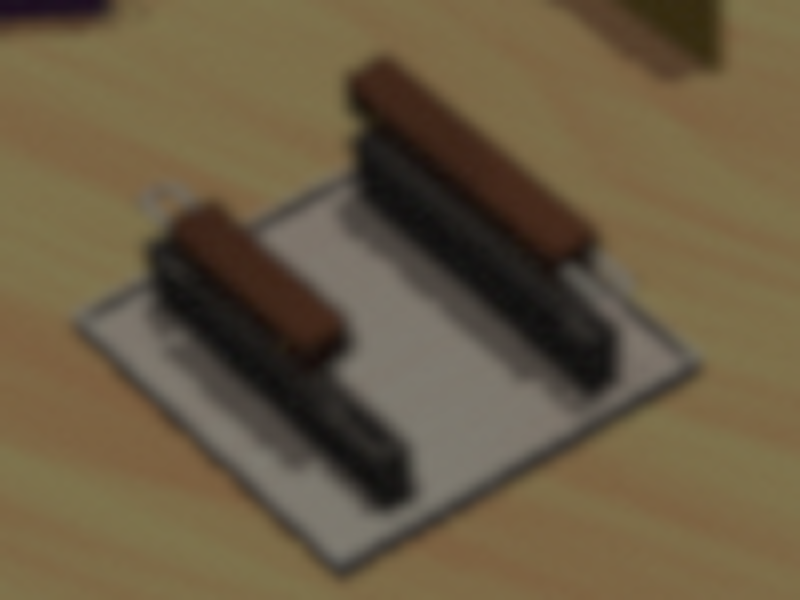

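```bash
cat > h.py <<'E'
import numpy as np,cv2
from scipy.spatial.transform import Rotation as Ro
from rig import r
def cam(n,s=None):
    c=r.calibration(n);K=c["mtx"]
    if n=="wrist":
        T=np.eye(4);T[:3,:3]=Ro.from_euler("xyz",s["tcp_rot"]).as_matrix();T[:3,3]=s["eef_pos"]
        T=T@c["T_tool_cam"];return K,T[:3,:3],T[:3,3]
    return K,Ro.from_euler("xyz",c["attitude"]).as_matrix(),np.array(c["origin"])
def back(C,uv,z):
    K,R,o=C;uv=np.atleast_2d(uv).astype(float)
    d=(R@np.linalg.inv(K)@np.c_[uv,np.ones(len(uv))].T).T
    return o+d*((z-o[2])/d[:,2])[:,None]
def proj(C,P):
    K,R,o=C;p=(np.atleast_2d(P)-o)@R@K.T;return p[:,:2]/p[:,2:]
E
python3 - <<'E'
from h import *
C=cam("top");f=cv2.imread("pics/top0.png")
hsv=cv2.cvtColor(f,cv2.COLOR_BGR2HSV)
b,g,rr=[f[...,i].astype(int) for i in range(3)]
for nm,(x0,x1,y0,y1) in dict(narrow=(360,412,228,262),wide=(345,402,265,305)).items():
    m=np.zeros(f.shape[:2],np.uint8)
    sub=((rr-b)>35)&(rr<150)
    m[y0:y1,x0:x1]=sub[y0:y1,x0:x1]
    cs,_=cv2.findContours(m,0,2);c=max(cs,key=cv2.contourArea)
    p=back(C,c[:,0],104)[:,:2].astype(np.float32)
    print(nm,cv2.minAreaRect(c),cv2.minAreaRect(p))
# block outline, from crop coordinates: crop b px = 140+u/400*120
def cb(u,v): return [140+(u-400)*.3,165+v*.3]
pts=[cb(433,176),cb(615,38)]
print("far corners z62",back(C,pts,62).round(1))
print("board top corners z107 outer",back(C,[cb(762,228),cb(570,365)],107).round(1))
print("slot ends z62 long",back(C,[cb(490,172),cb(604,322)],62).round(1))
print("short",back(C,[cb(634,137),cb(706,240)],62).round(1))
def ca(u,v): return [320+u*.275,210+v*.275]
print("tray corners z16",back(C,[ca(137,52),ca(358,140),ca(270,365),ca(45,275)],16).round(1))
print("shaker,bowl,brush",back(C,[(283,137),(401,143),(195,144)],40).round(0))
E
```

```text
narrow ((386.3356628417969, 247.43836975097656), (35.11235046386719, 9.246252059936523), 20.556045532226562) ((498.0312194824219, -225.8634490966797), (78.33773803710938, 20.766382217407227), 70.01444244384766)
wide ((372.39642333984375, 284.7541198730469), (52.54716110229492, 8.78072738647461), 22.166345596313477) ((414.5426025390625, -195.0247802734375), (116.65354919433594, 19.53451156616211), 68.47335052490234)
far corners z62 [[563.1 315.3  62. ]
 [661.1 191.9  62. ]]
board top corners z107 outer [[525.7  81.9 107. ]
 [432.9 207.7 107. ]]
slot ends z62 long [[566.3 276.   62. ]
 [463.4 194.5  62. ]]
short [[591.9 177.   62. ]
 [520.8 125.6  62. ]]
tray corners z16 [[ 558.2 -167.4   16. ]
 [ 501.9 -312.7   16. ]
 [ 354.7 -255.2   16. ]
 [ 411.5 -108.4   16. ]]
shaker,bowl,brush [[ 762.   13.   40.]
 [ 751. -268.   40.]
 [ 742.  221.   40.]]
```

```bash
cat >> h.py <<'E'
def go(x,y,z,yaw,s=None):
    s=s or r.sense();R=Ro.from_euler("xyz",s["tcp_rot"])
    T=Ro.from_euler("xyz",[np.pi,0,np.radians(yaw)])
    d=R.inv().apply(np.array([x,y,z])-s["eef_pos"])/10
    t=np.degrees((R.inv()*T).as_rotvec())
    print("t",round(s["clock"],2),"at",s["eef_pos"].round(1),"rpy",np.degrees(s["tcp_rot"]).round(2),"q",s["qpos"].round(2),"F",s["contact_force"].round(1),"open",round(s["opening"],3))
    print("shift",d.round(2),"turn",t.round(2))
E
python3 -c "
from h import *
go(456,-210,230,69)"
```

```text
t 0.15 at [216.4 586.  230.7] rpy [-179.94   -0.    159.73] q [ 1.21  0.35  1.63  0.    1.16 -0.  ] F [ 0.4 -0.1 -0.1] open 1.0
shift [-50.05 -66.36   0.14] turn [-5.000e-02  5.000e-02  9.073e+01]
```

Emit:
{"method": "jog_arm", "body": {"series": [[[-10,-13.3,0,0,0,18,8.54],[-20,-26.5,0,0,0,36,8.54],[-30,-39.8,0,0,0,54,8.54],[-40,-53,0,0,0,72,8.54],[-50,-66.4,0,0,0,90.7,8.54]]]}}

```text
clock: 0.78
eef_pos: [306.7, 285.2, 231.3]
tcp_rot: [3.141, 0.0, 1.845]
contact_force: [0.1, 0.2, 0.8]
opening: 0.997
```

```bash
python3 -c "
from h import *
go(456,-210,230,69)"
```

```text
t 0.78 at [306.7 285.2 231.3] rpy [179.98   0.   105.7 ] q [ 0.75  0.02  2.05 -0.    1.07  0.47] F [0.1 0.2 0.8] open 0.997
shift [-51.71   0.98   0.13] turn [ 2.00e-02 -0.00e+00  3.67e+01]
```

Emit:
{"method": "jog_arm", "body": {"series": [[[-6.2,0.1,0,0,0,5,8.54],[-12.4,0.2,0,0,0,10,8.54],[-18.6,0.3,0,0,0,15,8.54],[-24.8,0.5,0,0,0,20,8.54],[-31,0.6,0,0,0,25,8.54]]]}}

```text
clock: 1.4
eef_pos: [398.2, -11.3, 231.6]
tcp_rot: [3.141, -0.0, 1.411]
contact_force: [0.6, 0.0, 1.5]
opening: 1.002
```

```bash
python3 -c "
from h import *
go(456,-210,230,69)"
```

```text
t 1.4 at [398.2 -11.3 231.6] rpy [ 1.7994e+02 -1.0000e-02  8.0840e+01] q [-0.03 -0.01  2.08  0.    1.07  0.13] F [0.6 0.  1.5] open 1.002
shift [-18.69   8.87   0.16] turn [ 0.06 -0.02 11.84]
```

Emit:
{"method": "jog_arm", "body": {"series": [[[-5.6,2.7,0,0,0,4,8.54],[-11.2,5.3,0,0,0,7,8.54],[-16.8,8,0,0,0,11,8.54],[-18.7,8.87,0.1,0,0,11.8,8.54],[-18.7,8.87,0.1,0,0,11.8,8.54]]]}}

```text
clock: 2.02
eef_pos: [456.0, -208.5, 229.8]
tcp_rot: [-3.14, -0.0, 1.206]
contact_force: [-0.7, 0.4, -0.9]
opening: 0.998
```

```bash
python3 -c "
from h import *
go(456,-210,230,69)
s=r.sense();f=r.grab_frame('wrist');cv2.imwrite('pics/w1.png',f[...,::-1]);import pickle;pickle.dump(s,open('w1.pkl','wb'))"
```

```text
t 2.02 at [ 456.  -208.5  229.8] rpy [-1.7993e+02 -1.0000e-02  6.9120e+01] q [-0.43  0.16  1.89  0.    1.09 -0.07] F [-0.7  0.4 -0.9] open 0.998
shift [-0.14  0.06 -0.03] turn [-0.07 -0.01  0.12]
```

View pics/w1.png

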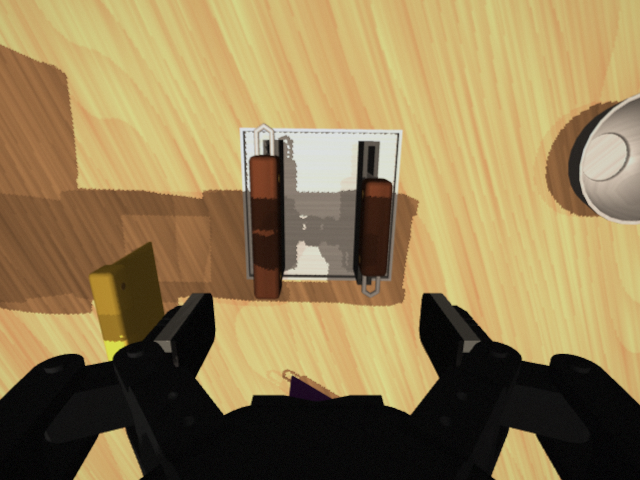

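```bash
cat >> h.py <<'E'
from scipy.optimize import least_squares
def handle_mask(f,box):
    b,g,rr=[f[...,i].astype(int) for i in range(3)]
    x0,x1,y0,y1=box
    m=np.zeros(f.shape[:2],np.uint8);m[y0:y1,x0:x1]=((rr-b>22)&(rr>1.75*g)&(rr<170))[y0:y1,x0:x1]*255
    m=cv2.morphologyEx(m,cv2.MORPH_CLOSE,np.ones((3,3)))
    cs,_=cv2.findContours(m,0,cv2.CHAIN_APPROX_NONE);return max(cs,key=cv2.contourArea)
def fitbox(C,c,x0,L,zc,W=22,H=26):
    cor=np.array([[a*L/2,b*W/2,k*H/2] for a in(-1,1) for b in(-1,1) for k in(-1,1)])
    hull0=cv2.convexHull(c)[:,0].astype(float)
    pts=c[:,0].astype(float)
    def res(p):
        P=cor@Ro.from_euler("z",p[2]).as_matrix().T+[p[0],p[1],zc]
        h=cv2.convexHull(proj(C,P).astype(np.float32))
        return [cv2.pointPolygonTest(h,tuple(q),True)-.5 for q in pts]
    s=least_squares(res,x0,x_scale=[1,1,.02],diff_step=1e-4,loss="soft_l1")
    q=s.x.copy();return np.r_[q[:2],np.degrees(q[2])],np.sqrt(np.mean(s.fun**2))
E
python3 - <<'E'
from h import *;import pickle
s=pickle.load(open('w1.pkl','rb'));f=cv2.imread('pics/w1.png');t=cv2.imread('pics/top0.png')
C=cam('wrist',s);D=cam('top')
v=f.copy()
for n,bx,bt,x0,L in(("wide",(240,290,145,305),(345,402,265,305),(414,-195,1.2),120),("narrow",(355,400,170,285),(360,412,228,262),(498,-226,1.2),80)):
    c=handle_mask(f,bx);cv2.drawContours(v,[c],-1,(0,255,0),1);print(n,cv2.minAreaRect(c),fitbox(C,c,x0,L,91))
    c=handle_mask(t,bt);print(" top",fitbox(D,c,x0,L,91))
# tray corners wrist
p=back(C,[(241,130),(403,131),(393,281),(249,280)],16);print(p.round(1),p.mean(0))
cv2.imwrite('pics/w1c.png',cv2.resize(v[110:310,230:410],(720,800))[:600])
E
```

```text
wide ((264.4686279296875, 227.00836181640625), (142.2658233642578, 27.106874465942383), 89.09777069091797) (array([ 415.73382212, -198.40173077,   66.78465948]), np.float64(3.01669171464558))
 top (array([ 414.5328407 , -196.01422641,   68.86665735]), np.float64(1.1188232544539949))
narrow ((376.4502868652344, 227.68971252441406), (27.0471248626709, 95.13533020019531), 1.6846843957901) (array([ 500.72386323, -230.96489415,   72.48178825]), np.float64(3.6146082939561492))
 top (array([ 498.41705363, -226.11742373,   68.70201506]), np.float64(1.0423395082523574))
[[ 414.8 -111.    16. ]
 [ 562.9 -168.4   16. ]
 [ 506.1 -316.6   16. ]
 [ 357.8 -258.7   16. ]] [ 460.41324153 -213.6695888    16.        ]
```

View pics/w1c.png

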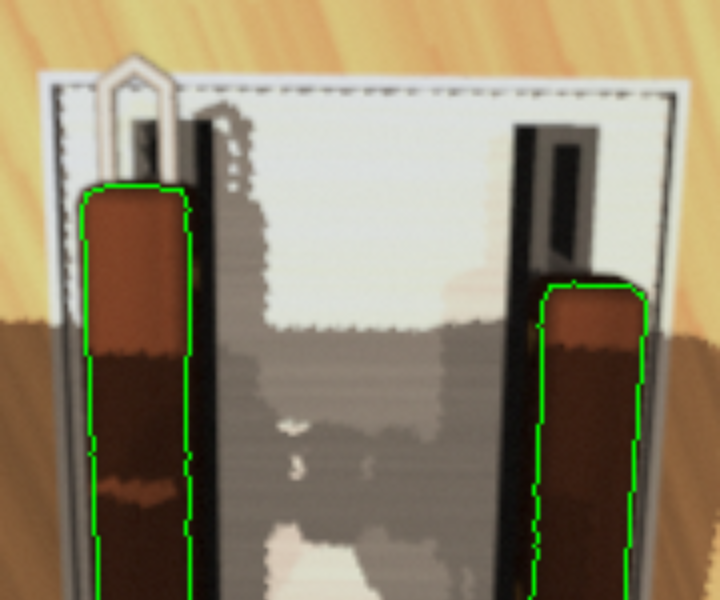

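```bash
cat >> h.py <<'E'
def fitrect(C,c,x0,L,W,z):
    cor=np.array([[-L/2,-W/2,0],[L/2,-W/2,0],[L/2,W/2,0],[-L/2,W/2,0]]);pts=c[:,0].astype(float)
    def res(p):
        k=np.array([1+p[3],1+p[4],1])
        P=(cor*k)@Ro.from_euler("z",p[2]).as_matrix().T+[p[0],p[1],z]
        h=proj(C,P).astype(np.float32).reshape(-1,1,2)
        return [cv2.pointPolygonTest(h,tuple(q),True)-.5 for q in pts]
    s=least_squares(res,list(x0)+[0,0],x_scale=[1,1,.02,.02,.02],diff_step=1e-4,loss="soft_l1")
    q=s.x;return np.r_[q[:2],np.degrees(q[2]),L*(1+q[3]),W*(1+q[4])].round(2),np.sqrt(np.mean(s.fun**2)).round(2)
E
python3 - <<'E'
from h import *;import pickle
s=pickle.load(open('w1.pkl','rb'));f=cv2.imread('pics/w1.png');t=cv2.imread('pics/top0.png')
C=cam('wrist',s);D=cam('top')
for n,bx,bt,x0,L in(("wide",(240,290,145,305),(345,402,265,305),(414,-195,1.2),120),("narrow",(355,400,170,285),(360,412,228,262),(498,-226,1.2),80)):
    c=handle_mask(f,bx);print(n,fitrect(C,c,x0,L,22,104))
    c=handle_mask(t,bt);print(" top",fitrect(D,c,x0,L,22,104))
E
```

```text
wide (array([ 417.48, -196.55,   68.17,  116.63,   22.  ]), np.float64(1.23))
 top (array([ 414.53, -195.07,   68.48,  120.  ,   22.  ]), np.float64(0.96))
narrow (array([ 500.53, -226.8 ,   68.78,   77.22,   22.  ]), np.float64(1.26))
 top (array([ 497.45, -225.38,   68.72,   80.  ,   22.  ]), np.float64(0.59))
```

```bash
python3 -c "
from h import *
go(416,-195.8,130,68.5);go(416,-195.8,71,68.5)"
```

```text
t 2.08 at [ 455.6 -207.3  229.8] rpy [-1.7991e+02 -3.0000e-02  6.9190e+01] q [-0.43  0.16  1.89  0.    1.09 -0.07] F [-0.5  0.6  0.6] open 0.998
shift [-0.34 -4.1   9.98] turn [-0.09 -0.03  0.69]
t 2.08 at [ 455.6 -207.3  229.8] rpy [-1.7991e+02 -3.0000e-02  6.9190e+01] q [-0.43  0.16  1.89  0.    1.09 -0.07] F [-0.5  0.6  0.6] open 0.998
shift [-0.34 -4.09 15.88] turn [-0.09 -0.03  0.69]
```

Emit:
{"method": "jog_arm", "body": {"series": [[[-0.2,-2,4,0,0,0.7,8.54],[-0.34,-4.1,10,0,0,0.7,8.54],[-0.34,-4.1,11,0,0,0.7,8.54],[-0.34,-4.1,11,0,0,0.7,8.54],[-0.34,-4.1,11,0,0,0.7,8.54]]]}}

```text
clock: 2.7
eef_pos: [418.9, -197.0, 122.2]
tcp_rot: [3.138, 0.0, 1.197]
contact_force: [-0.3, -0.0, 0.8]
opening: 1.003
```

```bash
python3 -c "
from h import *
go(416,-195.8,71,68.5)
s=r.sense();f=r.grab_frame('wrist');cv2.imwrite('pics/w2.png',f[...,::-1]);import pickle;pickle.dump(s,open('w2.pkl','wb'))
go(416,-195.8,71,68.5)"
```

```text
t 2.7 at [ 418.9 -197.   122.2] rpy [1.798e+02 1.000e-02 6.855e+01] q [-0.44  0.25  2.07  0.    0.82 -0.07] F [-0.3 -0.   0.8] open 1.003
shift [ 0.01 -0.33  5.12] turn [0.2  0.01 0.05]
t 2.75 at [ 418.7 -197.1  122.1] rpy [1.7979e+02 1.0000e-02 6.8550e+01] q [-0.44  0.25  2.07  0.    0.82 -0.07] F [ 0.4 -0.1  0.1] open 0.998
shift [ 0.02 -0.32  5.11] turn [0.21 0.01 0.05]
```

View pics/w2.png

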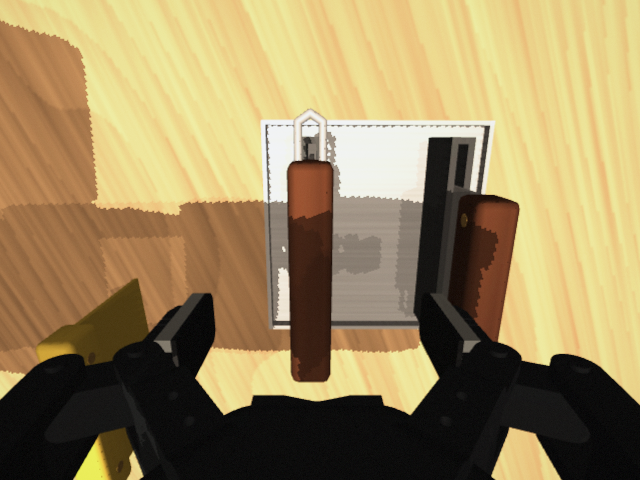

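Emit:
{"method": "jog_arm", "body": {"series": [[[0,-0.3,1.5,0.2,0,0,8.54],[0,-0.3,3,0.2,0,0,8.54],[0,-0.3,4.5,0.2,0,0,8.54],[0,-0.3,5.1,0.2,0,0,8.54],[0,-0.3,5.1,0.2,0,0,8.54]]]}}

```text
clock: 3.38
eef_pos: [413.5, -195.2, 68.6]
tcp_rot: [-3.137, -0.0, 1.196]
contact_force: [-0.0, -0.6, -0.7]
opening: 1.0
```

Run:
```python
from h import *;import pickle
s=pickle.load(open('w2.pkl','rb'));f=cv2.imread('pics/w2.png')
C=cam('wrist',s)
c=handle_mask(f,(275,345,150,390));print(fitrect(C,c,(416,-196,1.2),120,22,104))
go(416,-195.8,71,68.5)
```

```text
(array([ 417.12, -195.9 ,   68.41,  116.7 ,   22.  ]), np.float64(1.59))
t 3.38 at [ 413.5 -195.2   68.6] rpy [-1.7971e+02 -1.0000e-02  6.8510e+01] q [-0.44  0.34  2.11 -0.    0.7  -0.07] F [-0.  -0.6 -0.7] open 1.0
shift [ 0.04  0.26 -0.25] turn [-0.29 -0.01  0.01]
```

Emit:
{"method": "jog_arm", "body": {"series": [[[0,0.2,-0.2,-0.2,0,0,8.54],[0,0.2,-0.2,-0.2,0,0,8.54],[0,0.2,-0.2,-0.2,0,0,8.54]]]}}

```text
clock: 3.75
eef_pos: [416.0, -196.2, 71.7]
tcp_rot: [3.141, 0.0, 1.196]
contact_force: [0.5, 0.1, -0.2]
opening: 0.997
```

```bash
python3 -c "
from h import *
go(416,-195.8,71,68.5)
s=r.sense();f=r.grab_frame('wrist');cv2.imwrite('pics/w3.png',f[...,::-1])
go(416,-195.8,71,68.5)"
```

```text
t 3.75 at [ 416.  -196.2   71.7] rpy [179.95   0.    68.51] q [-0.44  0.33  2.11 -0.    0.7  -0.07] F [ 0.5  0.1 -0.2] open 0.997
shift [ 0.04 -0.02  0.07] turn [0.05 0.   0.01]
t 3.8 at [ 415.9 -196.2   71.6] rpy [179.97   0.    68.51] q [-0.44  0.33  2.11  0.    0.7  -0.07] F [-0.3  0.3  0.2] open 0.997
shift [ 0.04 -0.01  0.06] turn [0.03 0.   0.01]
```

View pics/w3.png

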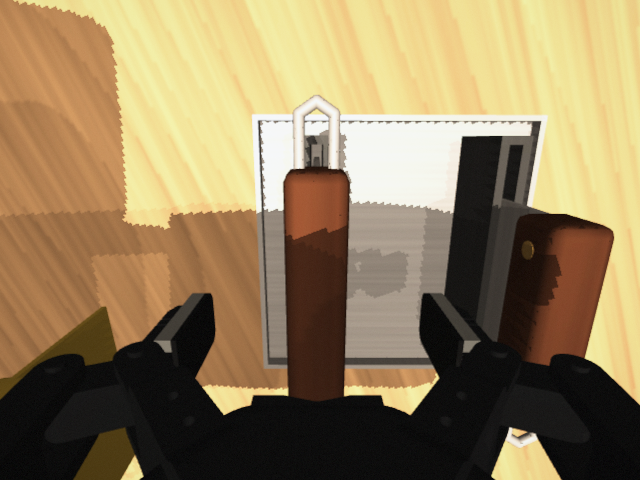

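Emit:
{"method": "jog_arm", "body": {"series": [[[0,0,0,0,0,0,1.5],[0,0,0,0,0,0,1.5],[0,0,0,0,0,0,1.5],[0,0,0,0,0,0,1.5],[0,0,0,0,0,0,1.5]]], "newtons": 30}}

```text
clock: 4.42
eef_pos: [415.7, -196.1, 71.3]
tcp_rot: [-3.142, -0.0, 1.196]
contact_force: [-1.2, -0.6, 2.1]
opening: 0.254
```

Emit:
{"method": "jog_arm", "body": {"series": [[[0,0,0,0,0,0,1.5],[0,0,0,0,0,0,1.5]]], "newtons": 60}}

```text
clock: 4.68
eef_pos: [415.8, -196.1, 71.4]
tcp_rot: [-3.142, 0.0, 1.196]
contact_force: [-1.2, 0.7, 4.9]
opening: 0.251
```

```bash
python3 -c "
from h import *
go(416,-195.8,135,68.5)
s=r.sense();f=r.grab_frame('wrist');cv2.imwrite('pics/w4.png',f[...,::-1])"
```

```text
t 4.67 at [ 415.8 -196.1   71.4] rpy [-180.      0.     68.52] q [-0.44  0.34  2.11 -0.    0.7  -0.07] F [-1.2  0.7  4.9] open 0.251
shift [ 0.04  0.01 -6.36] turn [-0.    0.    0.02]
```

View pics/w4.png

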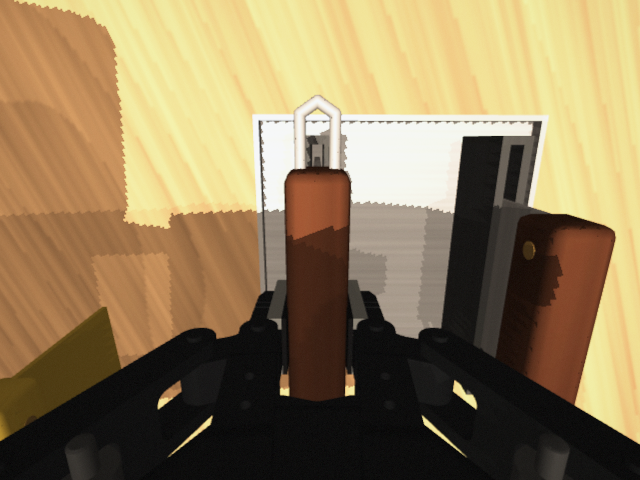

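Emit:
{"method": "jog_arm", "body": {"series": [[[0,0,-1.5,0,0,0,1.5],[0,0,-4,0,0,0,1.5],[0,0,-7,0,0,0,1.5],[0,0,-11,0,0,0,1.5],[0,0,-14.5,0,0,0,1.5]]]}}

```text
clock: 5.35
eef_pos: [415.7, -196.0, 218.3]
tcp_rot: [3.141, 0.0, 1.196]
contact_force: [0.6, -0.7, -2.4]
opening: 0.25
```

```bash
python3 -c "
from h import *
go(425,165,215,38.5)
s=r.sense();f=r.grab_frame('wrist');cv2.imwrite('pics/w5.png',f[...,::-1])"
```

```text
t 5.35 at [ 415.7 -196.   218.3] rpy [179.95   0.    68.52] q [-0.44  0.11  1.99  0.    1.05 -0.07] F [ 0.6 -0.7 -2.4] open 0.25
shift [ 33.94 -12.35   0.32] turn [ 5.000e-02 -1.000e-02  3.002e+01]
```

View pics/w5.png

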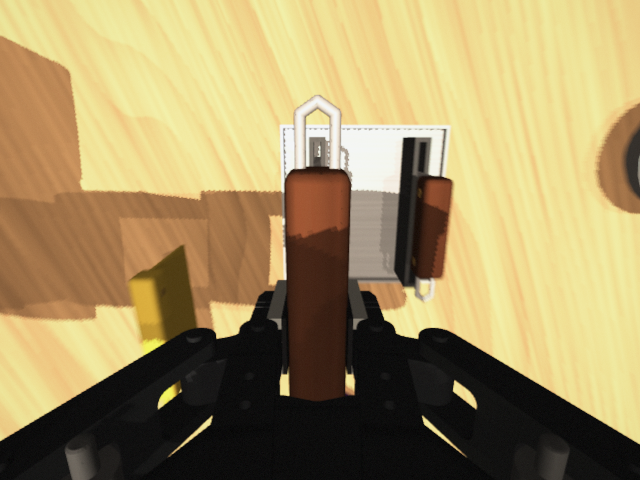

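Emit:
{"method": "jog_arm", "body": {"series": [[[5.6,-2,0,0,0,5,1.5],[11.2,-4.1,0,0,0,10,1.5],[16.8,-6.1,0,0,0,15,1.5],[22.4,-8.2,0,0,0,20,1.5],[28,-10.2,0,0,0,25,1.5]]]}}

```text
clock: 6.02
eef_pos: [423.0, 103.7, 216.9]
tcp_rot: [3.141, -0.001, 0.757]
contact_force: [2.0, 0.1, -1.6]
opening: 0.247
```

```bash
python3 -c "
from h import *
go(425,165,215,38.5)"
```

```text
t 6.03 at [423.  103.7 216.9] rpy [ 1.7996e+02 -5.0000e-02  4.3350e+01] q [ 0.24  0.07  2.03 -0.    1.04  1.05] F [ 2.   0.1 -1.6] open 0.247
shift [ 4.35 -4.32  0.19] turn [ 0.03 -0.05  4.85]
```

Emit:
{"method": "jog_arm", "body": {"series": [[[2.2,-2.2,0.1,0,0,2.5,1.5],[4.3,-4.3,0.2,0,0,4.8,1.5],[4.3,-4.3,0.2,0,0,4.8,1.5],[4.3,-4.3,0.2,0,0,4.8,1.5],[4.3,-4.3,0.2,0,0,4.8,1.5]]]}}

```text
clock: 6.65
eef_pos: [424.9, 161.8, 214.4]
tcp_rot: [3.141, 0.0, 0.675]
contact_force: [-0.4, 0.3, -2.5]
opening: 0.243
```

```bash
python3 -c "
from h import *
import pickle
s=r.sense();f=r.grab_frame('wrist');cv2.imwrite('pics/w6.png',f[...,::-1]);pickle.dump(s,open('w6.pkl','wb'))
go(425,165,215,38.5,s)"
```

```text
t 6.65 at [424.9 161.8 214.4] rpy [1.7999e+02 1.0000e-02 3.8680e+01] q [ 0.36  0.1   2.   -0.    1.04  1.26] F [-0.4  0.3 -2.5] open 0.243
shift [ 0.21 -0.24 -0.06] turn [0.01 0.01 0.18]
```

View pics/w6.png

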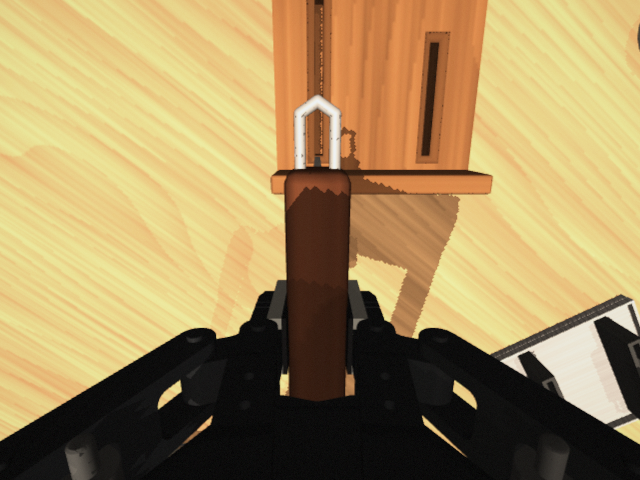

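Emit:
{"method": "jog_arm", "body": {"series": [[[4,0,0,0,0,0.2,1.5],[7,0,0,0,0,0.2,1.5],[7,0,0,0,0,0.2,1.5],[7,0,0,0,0,0.2,1.5],[7,0,0,0,0,0.2,1.5]]]}}

```text
clock: 7.32
eef_pos: [478.9, 205.6, 214.2]
tcp_rot: [-3.141, 0.001, 0.672]
contact_force: [0.4, 0.2, -0.5]
opening: 0.251
```

```bash
python3 -c "
from h import *
import pickle
s=r.sense();f=r.grab_frame('wrist');cv2.imwrite('pics/w7.png',f[...,::-1]);pickle.dump(s,open('w7.pkl','wb'))
go(512,233,215,38.5,s)
s=r.sense()
go(512,233,215,38.5,s)
cv2.imwrite('pics/w7c.png',cv2.resize(f[0:270,230:590,::-1],(800,600),interpolation=cv2.INTER_CUBIC))
"
```

```text
t 7.33 at [478.9 205.6 214.2] rpy [-1.7999e+02  4.0000e-02  3.8480e+01] q [ 0.4   0.21  1.87 -0.    1.06  1.3 ] F [ 0.4  0.2 -0.5] open 0.251
shift [ 4.3  -0.08 -0.08] turn [-0.01  0.04 -0.02]
t 7.38 at [479.  205.7 214.3] rpy [-1.800e+02  2.000e-02  3.849e+01] q [ 0.4   0.21  1.87 -0.    1.06  1.3 ] F [-0.1 -0.5 -1. ] open 0.251
shift [ 4.28 -0.08 -0.07] turn [-0.    0.02 -0.01]
```

View pics/w7c.png

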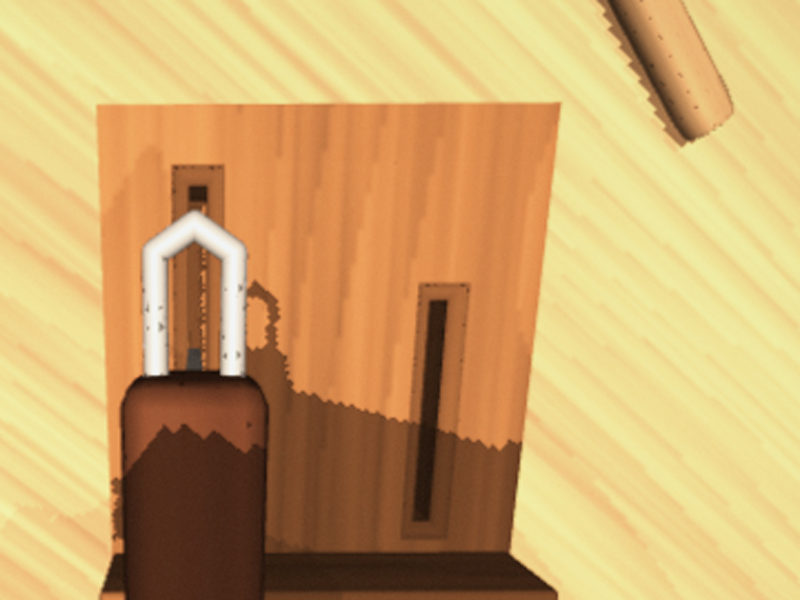

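```bash
cat > fitblk.py <<'E'
from h import *
def fitblock(C,obs,x0):
    U=np.array([o[0] for o in obs],float);P=np.array([o[1] for o in obs],float)
    def W(p): 
        c,s=np.cos(p[2]),np.sin(p[2]);return np.c_[p[0]+c*P[:,0]-s*P[:,1],p[1]+s*P[:,0]+c*P[:,1],P[:,2]]
    f=lambda p:(proj(C,W(p))-U).ravel()
    q=least_squares(f,x0);print("res px",q.fun.reshape(-1,2).round(1).tolist());return q.x
E
python3 - <<'E'
from fitblk import *;import pickle
s=pickle.load(open('w7.pkl','rb'));C=cam('wrist',s)
k=lambda u,v:(230+.45*u-.3,.45*v-.3)
# block x points to board (image down); block y: image right is tool +y
obs=[(k(97,104),(-88,-80,62)),(k(560,102),(-88,80,62)),
(k(172,165),(-69,-54.5,62)),(k(224,165),(-69,-35.5,62)),
(k(419,283),(20-49,45-9.5,62)),(k(469,283),(20-49,54.5,62)),(k(449,538),(69,54.5,62)),(k(402,538),(69,35.5,62)),
(k(111,553),(74,-80,62)),(k(509,552),(74,80,62))]
x=fitblock(C,obs,[535,195,np.radians(-141.5)])
print(x[:2],np.degrees(x[2]))
c,ss=np.cos(x[2]),np.sin(x[2])
L=[x[0]+45*ss,x[1]-45*c];S=[x[0]+20*c-45*ss,x[1]+20*ss+45*c]
print("long",L,"short",S)
go(L[0],L[1],110,np.degrees(x[2])+180,s)
E
```

```text
res px [[-0.9, 0.0], [0.8, -0.3], [-0.9, -0.4], [0.2, -0.6], [-0.0, -0.2], [1.0, -0.3], [-0.4, 1.0], [-0.7, 1.1], [0.1, 0.4], [0.8, -0.1]]
[547.2319156  198.28047783] -141.20991073174838
long [np.float64(519.0408107719479), np.float64(233.35556313384058)] short [np.float64(559.8340936194576), np.float64(150.67601261182168)]
t 7.33 at [478.9 205.6 214.2] rpy [-1.7999e+02  4.0000e-02  3.8480e+01] q [ 0.4   0.21  1.87 -0.    1.06  1.3 ] F [ 0.4  0.2 -0.5] open 0.251
shift [ 4.88  0.33 10.42] turn [-0.01  0.04 -0.31]
```

Emit:
{"method": "jog_arm", "body": {"series": [[[3,0.2,1,0,0,-0.3,1.5],[4.84,0.2,5,0,0,-0.3,1.5],[4.84,0.2,7.9,0,0,-0.3,1.5],[4.84,0.2,7.9,0,0,-0.3,1.5],[4.84,0.2,7.9,0,0,-0.3,1.5]]]}}

```text
clock: 8.0
eef_pos: [519.1, 235.0, 136.4]
tcp_rot: [3.141, -0.001, 0.677]
contact_force: [-0.5, -0.8, -1.9]
opening: 0.248
```

```bash
python3 -c "
from h import *
import pickle
s=r.sense();f=r.grab_frame('wrist');cv2.imwrite('pics/w8.png',f[...,::-1]);pickle.dump(s,open('w8.pkl','wb'))
t=r.grab_frame('scene');cv2.imwrite('pics/s8.png',cv2.resize(t[220:360,340:480,::-1],(560,560)))
go(518,232.5,135,38.8,s)
go(518,232.5,135,38.8)
"
```

```text
t 8.0 at [519.1 235.  136.4] rpy [ 1.7998e+02 -6.0000e-02  3.8800e+01] q [ 0.42  0.38  1.84 -0.    0.93  1.32] F [-0.5 -0.8 -1.9] open 0.248
shift [-0.24  0.12  0.14] turn [ 0.02 -0.06  0.  ]
t 8.1 at [519.5 235.2 137. ] rpy [ 1.7996e+02 -1.4000e-01  3.8800e+01] q [ 0.42  0.38  1.84 -0.    0.93  1.32] F [ 0.9 -0.9 -1.4] open 0.248
shift [-0.29  0.11  0.19] turn [ 0.04 -0.14  0.  ]
```

View pics/w8.png

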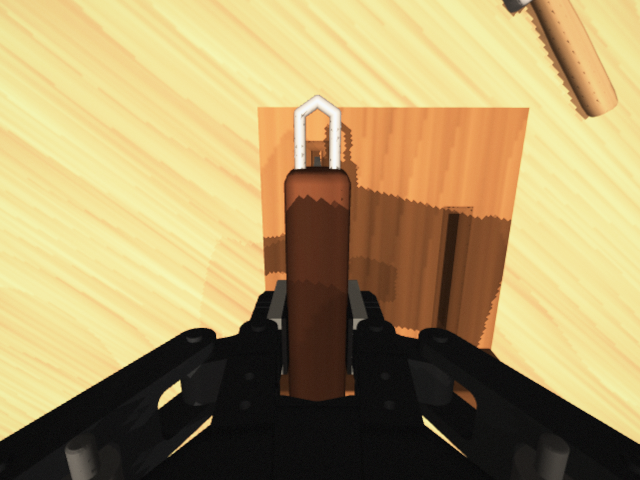

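View pics/s8.png

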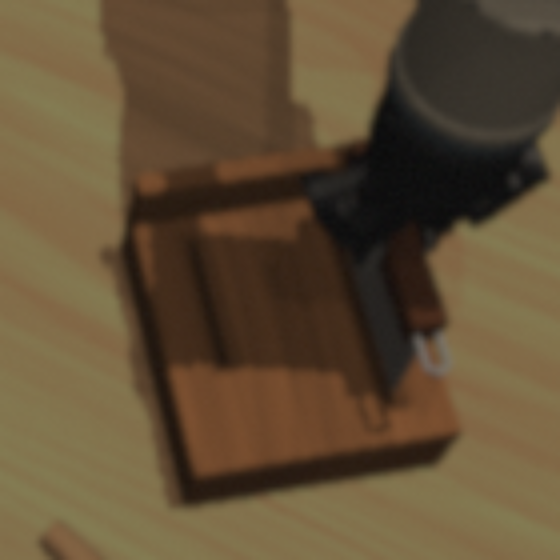

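```bash
python3 -c "
import cv2
f=cv2.imread('pics/w8.png');cv2.imwrite('pics/w8c.png',cv2.resize(f[95:245,340:540],(800,600),interpolation=cv2.INTER_CUBIC))
cv2.imwrite('pics/w8d.png',cv2.resize(f[90:190,250:383],(800,600),interpolation=cv2.INTER_CUBIC))
"
```

View pics/w8d.png

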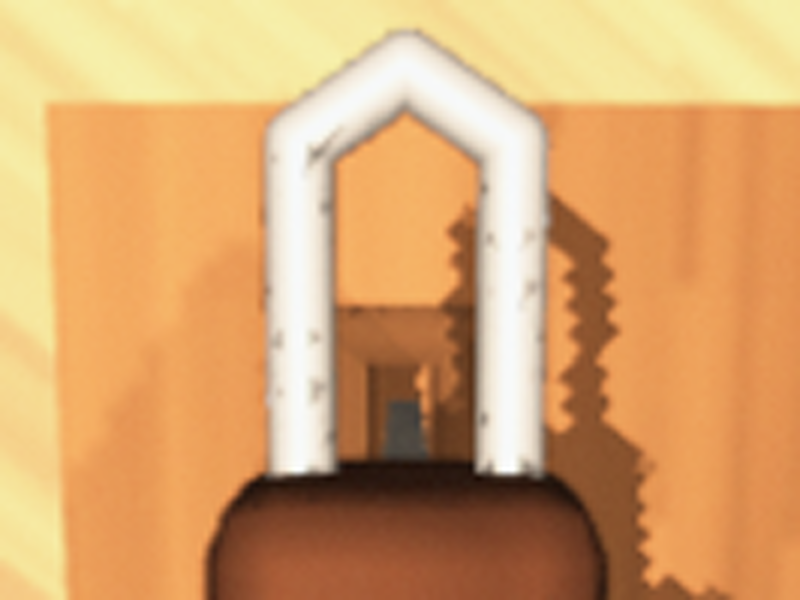

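View pics/w8c.png

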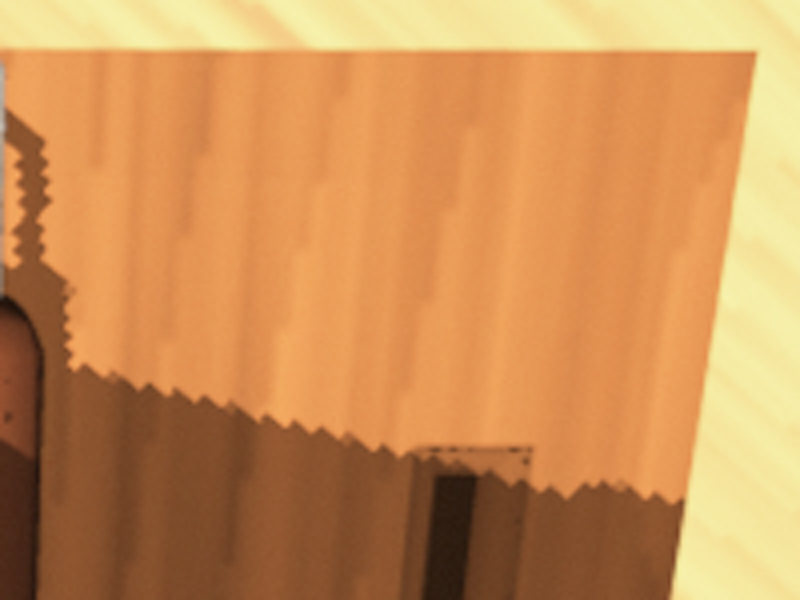

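Run:
```python
from fitblk import *;import pickle
s=pickle.load(open('w8.pkl','rb'));C=cam('wrist',s)
c8=lambda u,v:(340+u/4-.4,95+v/4-.4)
d8=lambda u,v:(250+u/6-.4,90+v/6-.4)
obs=[(d8(48,103),(-88,-80,62)),(c8(757,52),(-88,80,62)),(c8(420,449),(-29,35.5,62)),(c8(532,449),(-29,54.5,62)),(c8(437,476),(-23,41.5,56))]
x=fitblock(C,obs,[535,195,np.radians(-141.5)])
c,ss=np.cos(x[2]),np.sin(x[2]);L=[x[0]+45*ss,x[1]-45*c]
print(x[:2],np.degrees(x[2]),"long",L)
R=Ro.from_euler("xyz",s["tcp_rot"]);print("slot-TCP in tool",R.inv().apply(np.r_[L,62]-s["eef_pos"]))
# handle end top far edge etc in tool coords: loop tip, handle end top edge row
Ki=R.inv()
def toolx(uv,tz): # intersect pixel ray with tool z plane
    o=Ki.apply(C[2]-s["eef_pos"]);d=Ki.apply(C[1]@np.linalg.inv(C[0])@np.r_[uv,1]);return o+d*(tz-o[2])/d[2]
print("blade end lower",toolx(d8(405,402),-19.6+83),"slot end x at z62 bevel outer",toolx(d8(405,306),s["eef_pos"][2]-62),"inner z56",toolx(d8(405,365),s["eef_pos"][2]-56))
print("loop tip",toolx(d8(405,30),-19.6),"expect 84")
print("blade side y",toolx(d8(387,430),63)[1],toolx(d8(424,430),63)[1])
```

```text
res px [[-0.8, 0.1], [0.9, 0.0], [-1.0, -0.2], [1.0, -0.1], [-0.2, 0.4]]
[547.17276959 198.20413859] -141.3470595881812 long [np.float64(519.0657046560856), np.float64(233.34660436558042)]
slot-TCP in tool [-1.07744303  1.23410911 74.42396053]
blade end lower [59.13230248  1.74930856 63.4       ] slot end x at z62 bevel outer [67.96456699  1.76347131 74.42466094] inner z56 [62.04254788  1.77404288 80.42466094]
loop tip [ 82.98394072   1.61856829 -19.6       ] expect 84
blade side y 0.016000916313502644 3.579134744843959
```

Emit:
{"method": "jog_arm", "body": {"series": [[[0,0,0.8,0,0,-0.1,1.5],[0,0,1.6,0,0,-0.1,1.5],[0,0,2.6,0,0,-0.1,1.5],[0,0,3.6,0,0,-0.1,1.5],[0,0,4.6,0,0,-0.1,1.5]]]}}

```text
clock: 8.72
eef_pos: [518.6, 234.9, 88.3]
tcp_rot: [-3.141, 0.0, 0.679]
contact_force: [-0.4, -0.5, -1.9]
opening: 0.245
```

```bash
python3 -c "
from h import *
go(518.5,234.5,75.4,38.6)
print(r.sense()['wrist_torque'])
"
```

```text
t 8.72 at [518.6 234.9  88.3] rpy [-1.7999e+02  3.0000e-02  3.8920e+01] q [ 0.42  0.44  1.87 -0.    0.83  1.31] F [-0.4 -0.5 -1.9] open 0.245
shift [-0.03  0.03  1.29] turn [-0.01  0.03  0.32]
[ 0.04014267 -0.05928152  0.02070277]
```

Emit:
{"method": "jog_arm", "body": {"series": [[[0,0,0.5,0,0,0.2,1.5],[0,0,1.0,0,0,0.2,1.5],[0,0,1.3,0,0,0.2,1.5],[0,0,1.4,0,0,0.2,1.5],[0,0,1.45,0,0,0.2,1.5]]]}}

```text
clock: 9.35
eef_pos: [518.7, 234.9, 75.4]
tcp_rot: [3.142, -0.0, 0.676]
contact_force: [-4.0, -1.9, 9.5]
opening: 0.247
```

```bash
python3 -c "
from h import *
go(518.5,234.5,75.4,38.6)
print(r.sense()['wrist_torque'])
"
```

```text
t 9.35 at [518.7 234.9  75.4] rpy [180.    -0.    38.71] q [ 0.42  0.46  1.87 -0.    0.81  1.32] F [-4.  -1.9  9.5] open 0.247
shift [-0.04  0.02  0.  ] turn [ 0.   -0.    0.11]
[-0.22064865  0.66841429 -0.00940813]
```

Emit:
{"method": "jog_arm", "body": {"series": [[[0,0,0.1,0,0,0,1.5],[0,0,0.1,0,0,0,1.5],[0,0,0,0,0,0,4],[0,0,0,0,0,0,6],[0,0,0,0,0,0,8.5]]]}}

```text
clock: 9.98
eef_pos: [518.8, 235.0, 74.8]
tcp_rot: [3.142, -0.0, 0.676]
contact_force: [0.3, 0.2, -0.4]
opening: 0.864
```

Emit:
{"method": "jog_arm", "body": {"series": [[[0,0,0,0,0,0,8.54],[0,0,-2,0,0,0,8.54],[0,0,-5,0,0,0,8.54],[0,0,-10,0,0,0,8.54],[0,0,-14,0,0,0,8.54]]]}}

```text
clock: 10.6
eef_pos: [518.9, 235.0, 216.5]
tcp_rot: [3.141, -0.001, 0.676]
contact_force: [0.4, -0.8, 1.6]
opening: 1.0
```

```bash
python3 -c "
from h import *
import pickle
s=r.sense();f=r.grab_frame('wrist');cv2.imwrite('pics/w9.png',f[...,::-1]);pickle.dump(s,open('w9.pkl','wb'))
go(500,-226,222,68.6,s)
"
```

```text
t 10.6 at [518.9 235.  216.5] rpy [ 1.7999e+02 -3.0000e-02  3.8710e+01] q [0.42 0.28 1.77 0.   1.09 1.32] F [ 0.4 -0.8  1.6] open 1.0
shift [-30.3   34.79  -0.57] turn [ 2.000e-02 -3.000e-02 -2.989e+01]
```

View pics/w9.png

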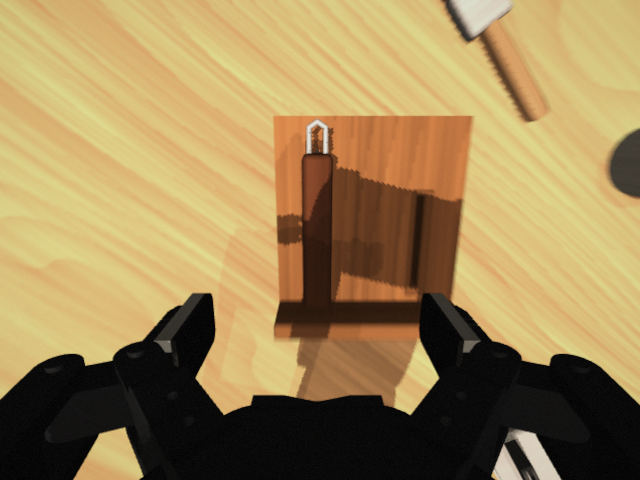

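Emit:
{"method": "jog_arm", "body": {"series": [[[-4,4.6,-0.5,0,0,-4,8.54],[-8,9.2,-0.5,0,0,-8,8.54],[-12,13.8,-0.5,0,0,-12,8.54],[-16,18.4,-0.5,0,0,-16,8.54],[-20,23,-0.5,0,0,-20,8.54]]]}}

```text
clock: 11.28
eef_pos: [506.2, -71.5, 219.7]
tcp_rot: [3.141, -0.0, 1.027]
contact_force: [0.7, 0.6, 0.8]
opening: 0.999
```

```bash
python3 -c "
from h import *
go(499.5,-226.5,170,68.6)
"
```

```text
t 11.28 at [506.2 -71.5 219.7] rpy [ 1.7998e+02 -1.0000e-02  5.8860e+01] q [-0.14  0.19  1.89  0.    1.07  0.4 ] F [0.7 0.6 0.8] open 0.999
shift [-13.62   7.44   4.97] turn [ 0.02 -0.01 -9.74]
```

Emit:
{"method": "jog_arm", "body": {"series": [[[-5,2.7,1,0,0,-3.5,8.54],[-10,5.5,3,0,0,-7,8.54],[-13.6,7.4,5,0,0,-9.7,8.54],[-13.6,7.4,7,0,0,-9.7,8.54],[-13.6,7.4,7,0,0,-9.7,8.54]]]}}

```text
clock: 11.9
eef_pos: [497.8, -224.2, 148.2]
tcp_rot: [-3.138, -0.0, 1.193]
contact_force: [0.5, 0.2, -0.5]
opening: 1.002
```

Run:
```python
from h import *
import pickle
s=r.sense();f=r.grab_frame('wrist');f=f[...,::-1].copy();cv2.imwrite('pics/w10.png',f);pickle.dump(s,open('w10.pkl','wb'))
s2=r.sense()
go(499.5,-226.5,71.4,68.6,s);go(499.5,-226.5,71.4,68.6,s2)
c=handle_mask(f,(260,380,150,390));print(cv2.boundingRect(c),fitrect(cam('wrist',s),c,(499.5,-226.5,1.2),80,22,104))
```

```text
t 11.9 at [ 497.8 -224.2  148.2] rpy [-1.798e+02 -1.000e-02  6.835e+01] q [-0.43  0.33  1.88  0.    0.94 -0.05] F [ 0.5  0.2 -0.5] open 1.002
shift [-0.15  0.27  7.68] turn [-0.2  -0.01 -0.25]
t 11.95 at [ 498.6 -224.1  149.3] rpy [-1.799e+02 -1.000e-02  6.839e+01] q [-0.43  0.33  1.88  0.    0.94 -0.05] F [ 0.4  0.3 -0.2] open 1.0
shift [-0.2   0.19  7.78] turn [-0.1  -0.01 -0.21]
(305, 198, 38, 129) (array([ 501.52, -227.12,   68.36,   77.67,   22.  ]), np.float64(1.6))
```

View pics/w10.png

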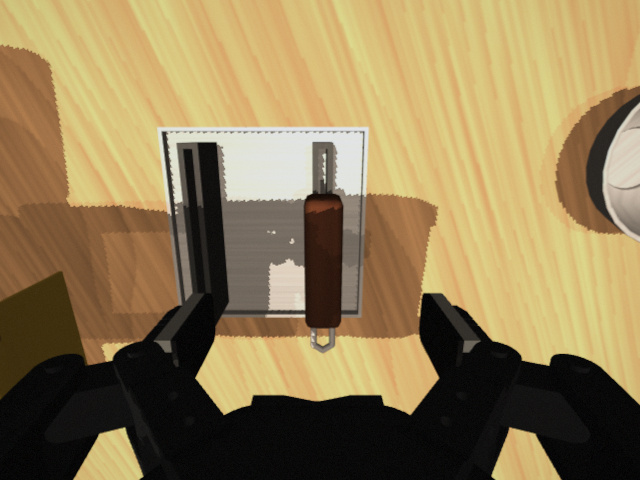

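Emit:
{"method": "jog_arm", "body": {"series": [[[-0.18,0.23,1.5,0,0,-0.1,8.54],[-0.18,0.23,4,0,0,-0.1,8.54],[-0.18,0.23,6.5,0,0,-0.1,8.54],[-0.18,0.23,7.7,0,0,-0.1,8.54],[-0.18,0.23,7.75,0,0,-0.1,8.54]]]}}

```text
clock: 12.58
eef_pos: [500.4, -226.4, 71.8]
tcp_rot: [-3.141, -0.0, 1.196]
contact_force: [0.6, 0.5, 0.2]
opening: 1.0
```

Emit:
{"method": "jog_arm", "body": {"series": [[[0,0,0,0,0,0,8.54],[0,0,0,0,0,0,8.54]]]}}

```text
clock: 12.82
eef_pos: [501.2, -227.0, 73.2]
tcp_rot: [3.14, 0.0, 1.196]
contact_force: [-0.0, 0.3, 0.1]
opening: 0.999
```

Run:
```python
from h import *
s=r.sense();f=r.grab_frame('wrist');f=f[...,::-1].copy();cv2.imwrite('pics/w11.png',f)
go(500.2,-226.6,71.4,68.5,s)
```

```text
t 12.82 at [ 501.2 -227.    73.2] rpy [1.7991e+02 1.0000e-02 6.8520e+01] q [-0.43  0.44  1.92 -0.    0.78 -0.05] F [-0.   0.3  0.1] open 0.999
shift [ 0.   -0.11  0.18] turn [0.09 0.01 0.02]
```

View pics/w11.png

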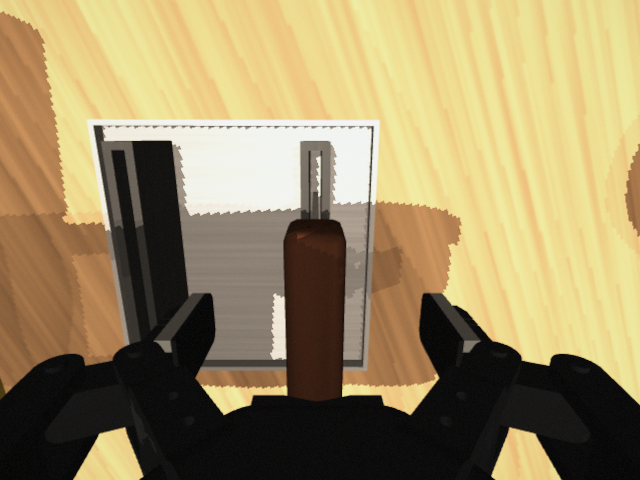

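The narrow handle is centred at column ~315 and the jaws at ~317, which is about 1 mm off. I'll correct that and grip.

Emit:
{"method": "jog_arm", "body": {"series": [[[0,-0.1,0.15,0.05,0,0,8.54],[0,-0.1,0.15,0.05,0,0,1.5],[0,-0.1,0.15,0.05,0,0,1.5],[0,-0.1,0.15,0.05,0,0,1.5],[0,-0.1,0.15,0.05,0,0,1.5]]], "newtons": 30}}

```text
clock: 13.5
eef_pos: [499.9, -226.5, 70.8]
tcp_rot: [-3.141, 0.0, 1.196]
contact_force: [0.1, -0.1, 1.6]
opening: 0.255
```

Emit:
{"method": "jog_arm", "body": {"series": [[[0,0,0,0,0,0,1.5],[0,0,0,0,0,0,1.5],[0,0,0,0,0,0,1.5]]], "newtons": 60}}

```text
clock: 13.88
eef_pos: [499.9, -226.5, 70.9]
tcp_rot: [-3.141, 0.0, 1.196]
contact_force: [-0.2, -0.3, 2.9]
opening: 0.246
```

Run:
```python
from h import *
go(500.2,-226.6,71.4,68.5)
```

```text
t 13.88 at [ 499.9 -226.5   70.9] rpy [-179.98    0.     68.51] q [-0.43  0.44  1.92 -0.    0.78 -0.05] F [-0.2 -0.3  2.9] open 0.246
shift [ 0.    0.03 -0.05] turn [-0.02  0.    0.01]
```

Emit:
{"method": "jog_arm", "body": {"series": [[[0,0,-1.5,0,0,0,1.5],[0,0,-4,0,0,0,1.5],[0,0,-7,0,0,0,1.5],[0,0,-11,0,0,0,1.5],[0,0,-14.6,0,0,0,1.5]]]}}

```text
clock: 14.5
eef_pos: [499.3, -226.2, 218.7]
tcp_rot: [-3.14, -0.0, 1.196]
contact_force: [0.6, -0.6, -2.7]
opening: 0.247
```

Run:
```python
from h import *
go(614,194,217,218.7)
s=r.sense();f=r.grab_frame('wrist');f=f[...,::-1].copy();cv2.imwrite('pics/w12.png',f)
```

```text
t 14.5 at [ 499.3 -226.2  218.7] rpy [-179.93   -0.     68.52] q [-0.43  0.25  1.81 -0.    1.08 -0.05] F [ 0.6 -0.6 -2.7] open 0.247
shift [43.3  -4.72  0.18] turn [-2.0000e-02 -9.0000e-02 -1.5018e+02]
```

View pics/w12.png

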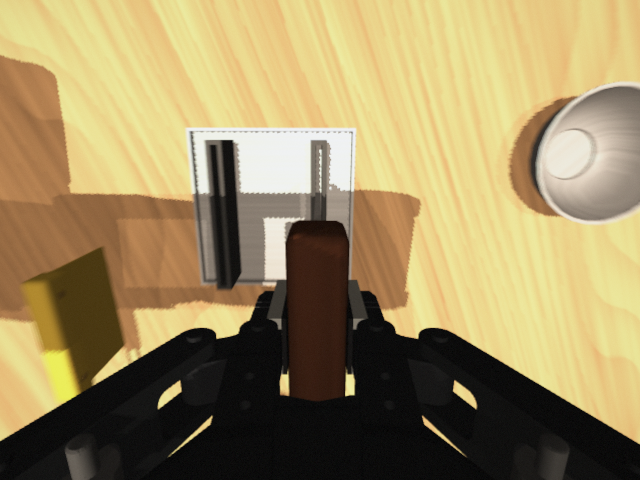

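The narrow scraper is held with its loop to the rear (image bottom), and the tray is empty. Next it goes to the block, turning about −150° on the way.

Emit:
{"method": "jog_arm", "body": {"series": [[[4,-0.4,0,0,0,-10,1.5],[8,-0.9,0,0,0,-20,1.5],[12,-1.3,0,0,0,-30,1.5],[16,-1.7,0,0,0,-40,1.5],[20,-2.2,0,0,0,-50,1.5]]]}}

```text
clock: 15.18
eef_pos: [552.3, -31.0, 217.2]
tcp_rot: [-3.141, -0.001, 2.074]
contact_force: [-0.3, -0.6, -3.2]
opening: 0.248
```

Run:
```python
from h import *
go(614,194,217,218.7)
```

```text
t 15.18 at [552.3 -31.  217.2] rpy [-1.7995e+02 -5.0000e-02  1.1884e+02] q [-0.06  0.26  1.8   0.    1.08 -0.56] F [-0.3 -0.6 -3.2] open 0.248
shift [16.73 16.26  0.02] turn [ 0.000e+00 -8.000e-02 -9.986e+01]
```

Emit:
{"method": "jog_arm", "body": {"series": [[[2.5,2.5,0,0,0,-10,1.5],[5,5,0,0,0,-20,1.5],[7.5,7.5,0,0,0,-30,1.5],[10,9.8,0,0,0,-40,1.5],[12.5,12.2,0,0,0,-50,1.5]]]}}

```text
clock: 15.8
eef_pos: [599.7, 136.8, 217.1]
tcp_rot: [-3.141, -0.002, 2.947]
contact_force: [0.3, 0.4, -1.8]
opening: 0.25
```

Run:
```python
from h import *
go(614,194,217,218.7)
```

```text
t 15.8 at [599.7 136.8 217.1] rpy [-1.7999e+02 -9.0000e-02  1.6885e+02] q [ 0.22  0.35  1.67  0.    1.12 -1.15] F [ 0.3  0.4 -1.8] open 0.25
shift [-0.3   5.89  0.01] turn [ 3.000e-02 -9.000e-02 -4.985e+01]
```

Emit:
{"method": "jog_arm", "body": {"series": [[[0,1.5,0,0,0,-10,1.5],[-0.1,3,0,0,0,-20,1.5],[-0.2,4.5,0,0,0,-30,1.5],[-0.3,5.9,0,0,0,-40,1.5],[-0.3,5.9,0,0,0,-49.8,1.5]]]}}

```text
clock: 16.42
eef_pos: [614.4, 193.8, 217.0]
tcp_rot: [3.14, -0.001, -2.466]
contact_force: [-0.4, -0.6, -1.2]
opening: 0.248
```

Emit:
{"method": "jog_arm", "body": {"series": [[[0,0,0,0,0,0,1.5],[0,0,0,0,0,0,1.5]]]}}

```text
clock: 16.68
eef_pos: [614.5, 192.8, 216.9]
tcp_rot: [3.141, -0.001, -2.477]
contact_force: [-0.9, -0.6, -2.0]
opening: 0.246
```

Run:
```python
from h import *
import pickle
s=r.sense();f=r.grab_frame('wrist');f=f[...,::-1].copy();cv2.imwrite('pics/w13.png',f);pickle.dump(s,open('w13.pkl','wb'))
go(559.8,150.7,136,218.7,s)
```

```text
t 16.68 at [614.5 192.8 216.9] rpy [ 1.7995e+02 -5.0000e-02 -1.4191e+02] q [ 0.3   0.4   1.6   0.    1.14 -1.93] F [-0.9 -0.6 -2. ] open 0.246
shift [6.89 0.06 8.1 ] turn [ 0.05 -0.05 -0.61]
```

View pics/w13.png

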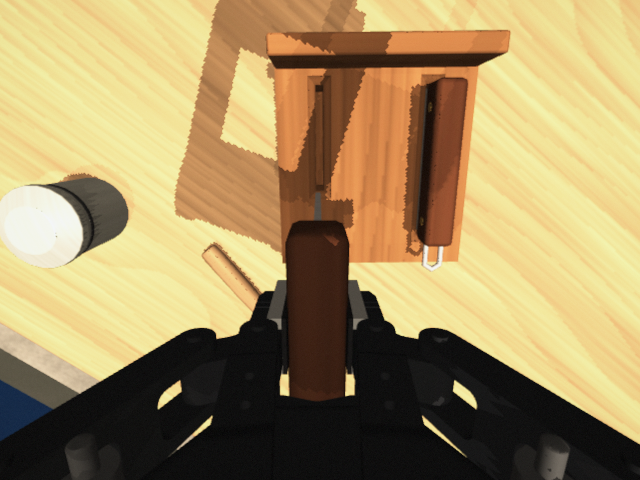

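```bash
python3 -c "
import cv2
f=cv2.imread('pics/w13.png');cv2.imwrite('pics/w13c.png',cv2.resize(f[50:275,255:555],(800,600),interpolation=cv2.INTER_CUBIC))
"
```

```text
(no output)
```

View pics/w13c.png

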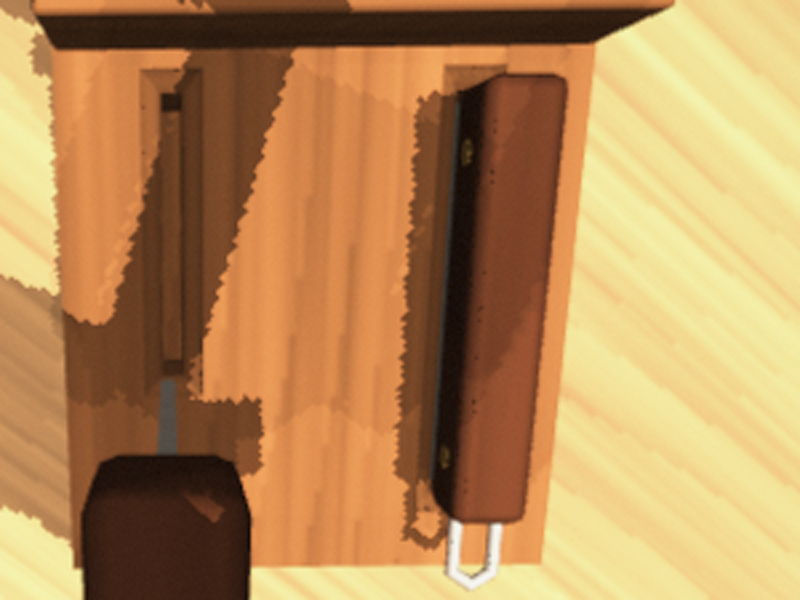

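Run:
```python
from fitblk import *;import pickle
s=pickle.load(open('w13.pkl','rb'));C=cam('wrist',s)
k=lambda u,v:(255+u/2.6667-.3,50+v/2.6667-.3)
obs=[(k(50,48),(74,80,62)),(k(596,44),(74,-80,62)),(k(74,568),(-88,80,62)),(k(543,565),(-88,-80,62)),
(k(140,69),(69,54.5,62)),(k(203,69),(69,35.5,62)),(k(162,94),(63,48.5,56)),(k(181,94),(63,41.5,56)),(k(447,65),(69,-35.5,62))]
x=fitblock(C,obs,[545,198,np.radians(-141.3)]);c,ss=np.cos(x[2]),np.sin(x[2])
S=[x[0]+20*c-45*ss,x[1]+20*ss+45*c];L=[x[0]+45*ss,x[1]-45*c]
print(x[:2],np.degrees(x[2]),"short",S,"long",L)
go(S[0],S[1],136,np.degrees(x[2]),s)
go(S[0],S[1],136,np.degrees(x[2]))
```

```text
res px [[0.6, 1.0], [0.9, -0.0], [-0.3, 1.0], [-0.1, 0.2], [-0.4, -0.3], [0.2, -0.6], [-0.8, -0.4], [0.7, -0.5], [-0.8, -0.2]]
[547.49073533 198.53356527] -141.2617776062066 short [np.float64(560.0498143593304), np.float64(150.91771146344502)] long [np.float64(519.3313936916976), np.float64(233.63415613035326)]
t 16.68 at [614.5 192.8 216.9] rpy [ 1.7995e+02 -5.0000e-02 -1.4191e+02] q [ 0.3   0.4   1.6   0.    1.14 -1.93] F [-0.9 -0.6 -2. ] open 0.246
shift [6.86 0.06 8.1 ] turn [ 0.05 -0.05 -0.65]
t 16.73 at [614.6 192.8 217. ] rpy [ 1.7995e+02 -4.0000e-02 -1.4188e+02] q [ 0.3   0.4   1.6   0.    1.14 -1.94] F [ 0.8 -0.3 -2.2] open 0.252
shift [6.87 0.07 8.1 ] turn [ 0.05 -0.04 -0.61]
```

Run:
```python
from h import *;import pickle
s=pickle.load(open('w13.pkl','rb'));C=cam('wrist',s);R=Ro.from_euler("xyz",s["tcp_rot"]);Ki=R.inv()
def toolx(uv,tz):
    o=Ki.apply(C[2]-s["eef_pos"]);d=Ki.apply(C[1]@np.linalg.inv(C[0])@np.r_[uv,1]);return (o+d*(tz-o[2])/d[2]).round(2)
k=lambda u,v:(255+u/2.6667-.3,50+v/2.6667-.3)
print("blade end",toolx(k(168,380),62.9),"sides",toolx(k(160,440),62.9),toolx(k(178,440),62.9))
print("handle end",toolx((317.3,222),-33),toolx((287,300),-33),toolx((348,300),-33))
```

```text
blade end [39.17 -1.08 62.9 ] sides [25.57 -2.88 62.9 ] [25.57  1.19 62.9 ]
handle end [ 43.93  -1.37 -33.  ] [ 16.4  -11.77 -33.  ] [ 16.41   9.19 -33.  ]
```

Emit:
{"method": "jog_arm", "body": {"series": [[[2,0.1,1,0,0,-0.6,1.5],[4.5,0.15,3,0,0,-0.6,1.5],[6.95,0.15,6,0,0,-0.6,1.5],[6.95,0.15,8.1,0,0,-0.6,1.5],[6.95,0.15,8.1,0,0,-0.6,1.5]]]}}

```text
clock: 17.35
eef_pos: [558.1, 150.5, 134.7]
tcp_rot: [3.14, -0.003, -2.465]
contact_force: [-0.2, 0.1, -1.7]
opening: 0.247
```

Emit:
{"method": "jog_arm", "body": {"series": [[[0,0,0,0,0,0,1.5],[0,0,0,0,0,0,1.5]]]}}

```text
clock: 17.6
eef_pos: [560.2, 151.4, 137.0]
tcp_rot: [-3.142, 0.001, -2.463]
contact_force: [0.1, -0.1, -1.9]
opening: 0.249
```

Run:
```python
from h import *
import pickle
s=r.sense();f=r.grab_frame('wrist');f=f[...,::-1].copy();cv2.imwrite('pics/w14.png',f);pickle.dump(s,open('w14.pkl','wb'))
go(560,150.9,136,218.7,s)
cv2.imwrite('pics/w14c.png',cv2.resize(f[60:240,220:460],(800,600),interpolation=cv2.INTER_CUBIC))
```

```text
t 17.6 at [560.2 151.4 137. ] rpy [-1.8000e+02  7.0000e-02 -1.4111e+02] q [ 0.26  0.39  1.81  0.    0.94 -1.99] F [ 0.1 -0.1 -1.9] open 0.249
shift [ 0.05 -0.03  0.1 ] turn [-0.    0.07  0.19]
```

View pics/w14c.png

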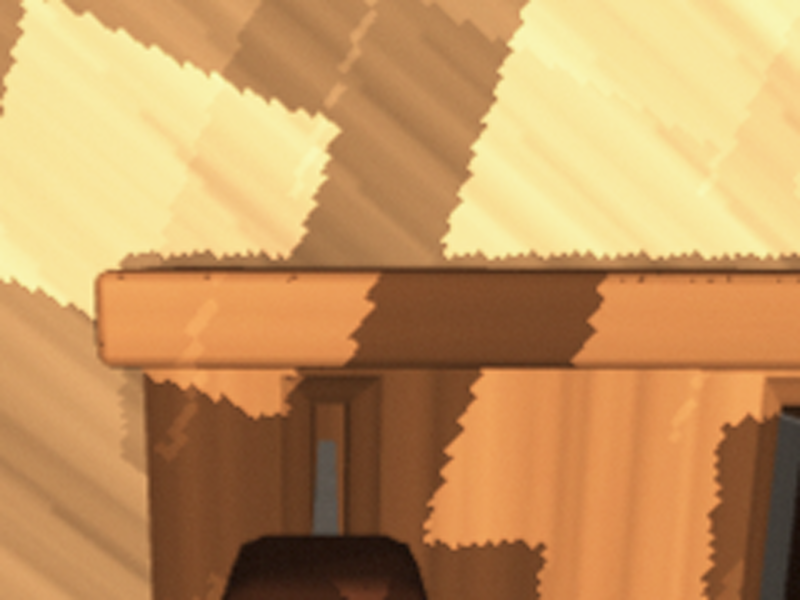

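Run:
```python
from h import *;import pickle
s=pickle.load(open('w14.pkl','rb'));C=cam('wrist',s);R=Ro.from_euler("xyz",s["tcp_rot"]);Ki=R.inv()
def toolx(uv,tz):
    o=Ki.apply(C[2]-s["eef_pos"]);d=Ki.apply(C[1]@np.linalg.inv(C[0])@np.r_[uv,1]);return (o+d*(tz-o[2])/d[2]).round(2)
k=lambda u,v:(220+u*.3-.3,60+v*.3-.3)
z=s["eef_pos"][2]
print("blade end",toolx(k(327,441),62.9),"slot inner",toolx(k(330,403),z-56),"outer",toolx(k(332,377),z-62))
```

```text
blade end [39.31 -1.02 62.9 ] slot inner [43.9  -0.41 80.95] outer [ 4.939e+01 -7.000e-02  7.495e+01]
```

Emit:
{"method": "jog_arm", "body": {"series": [[[0.12,0.06,0.8,0,0,0.1,1.5],[0.12,0.06,1.6,0,0,0.1,1.5],[0.12,0.06,2.6,0,0,0.1,1.5],[0.12,0.06,3.6,0,0,0.1,1.5],[0.12,0.06,4.6,0,0,0.1,1.5]]]}}

```text
clock: 18.27
eef_pos: [557.8, 150.8, 88.9]
tcp_rot: [3.141, -0.001, -2.464]
contact_force: [0.2, 0.8, -2.6]
opening: 0.246
```

```bash
python3 -c "
from h import *
go(559,150.5,74.9,218.7)
print(r.sense()['wrist_torque'])
"
```

```text
t 18.27 at [557.8 150.8  88.9] rpy [ 1.7995e+02 -5.0000e-02 -1.4119e+02] q [ 0.26  0.45  1.85  0.    0.84 -1.99] F [ 0.2  0.8 -2.6] open 0.246
shift [-0.08 -0.1   1.4 ] turn [ 0.05 -0.05  0.11]
[ 0.03541131 -0.04326414  0.04051179]
```

It entered freely with no contact force. I'll push it home.

Emit:
{"method": "jog_arm", "body": {"series": [[[0,0,0.5,0,0,0.1,1.5],[0,0,1.0,0,0,0.1,1.5],[0,0,1.35,0,0,0.1,1.5],[0,0,1.5,0,0,0.1,1.5],[0,0,1.55,0,0,0.1,1.5]]]}}

```text
clock: 18.9
eef_pos: [558.0, 150.8, 74.9]
tcp_rot: [3.141, -0.0, -2.466]
contact_force: [-3.9, -1.7, 8.2]
opening: 0.25
```

```bash
python3 -c "
from h import *
go(559,150.5,74.9,218.7)
print(r.sense()['wrist_torque'])
"
```

```text
t 18.9 at [558.  150.8  74.9] rpy [ 1.7996e+02 -2.0000e-02 -1.4128e+02] q [ 0.26  0.47  1.85  0.    0.81 -1.99] F [-3.9 -1.7  8.2] open 0.25
shift [-0.06 -0.09  0.  ] turn [ 0.04 -0.02  0.02]
[-0.08719661  0.59052144  0.00213651]
```

Floor contact came at the expected height (74.9 mm, 8 N). Now release and retreat.

Emit:
{"method": "jog_arm", "body": {"series": [[[0,0,0.1,0,0,0,1.5],[0,0,0.1,0,0,0,1.5],[0,0,0,0,0,0,4],[0,0,0,0,0,0,6],[0,0,0,0,0,0,8.5]]]}}

```text
clock: 19.52
eef_pos: [558.0, 150.8, 74.3]
tcp_rot: [3.141, -0.0, -2.466]
contact_force: [-0.3, 0.0, -0.3]
opening: 0.876
```

Emit:
{"method": "jog_arm", "body": {"series": [[[0,0,0,0,0,0,8.54],[0,0,-2,0,0,0,8.54],[-1,0,-5,0,0,0,8.54],[-4,0,-10,0,0,0,8.54],[-6,1,-15,0,0,0,8.54]]]}}

```text
clock: 20.15
eef_pos: [599.4, 196.4, 225.7]
tcp_rot: [3.141, -0.0, -2.467]
contact_force: [0.0, 0.2, -0.8]
opening: 1.004
```

Emit:
{"method": "jog_arm", "body": {"series": [[[0,3,0,0,0,0,8.54],[0,3,0,0,0,0,8.54],[0,3,0,0,0,0,8.54]]]}}

```text
clock: 20.52
eef_pos: [579.7, 219.2, 223.8]
tcp_rot: [3.141, -0.001, -2.465]
contact_force: [-0.1, -0.3, 0.1]
opening: 1.002
```

Run:
```python
from h import *
import pickle
s=r.sense();f=r.grab_frame('wrist');f=f[...,::-1].copy();cv2.imwrite('pics/w15.png',f);pickle.dump(s,open('w15.pkl','wb'))
g=r.grab_frame('scene');cv2.imwrite('pics/s15.png',g[...,::-1])
go(560,150.9,136,218.7,s)
```

```text
t 20.52 at [579.7 219.2 223.8] rpy [ 1.7996e+02 -7.0000e-02 -1.4126e+02] q [ 0.36  0.35  1.65  0.    1.14 -1.89] F [-0.1 -0.3  0.1] open 1.002
shift [ 5.79 -4.1   8.79] turn [ 0.04 -0.07  0.04]
```

View pics/w15.png

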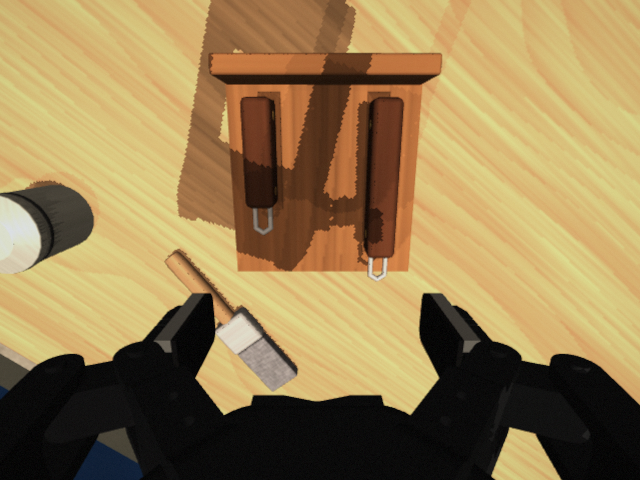

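View pics/s15.png

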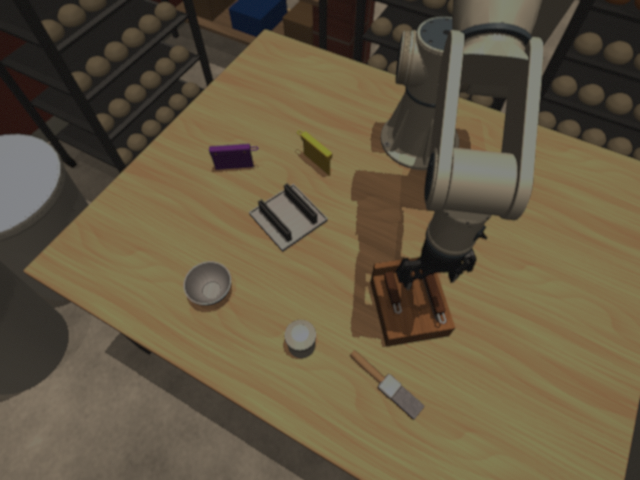

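Run:
```python
from h import *;import pickle
s=pickle.load(open('w15.pkl','rb'));f=cv2.imread('pics/w15.png');C=cam('wrist',s)
b=np.array([547.4,198.4]);th=np.radians(-141.3);A=np.array([[np.cos(th),np.sin(th)],[-np.sin(th),np.cos(th)]])
# handle top corners by eye at z=108: (TL,TR,BL,BR)
for n,p in(("narrow",[(241,97),(272,97),(247,207),(277,207)]),("wide",[(374,98),(404,98),(367,256),(396,256)])):
    P=back(C,p,108)[:,:2];q=(P-b)@A.T;print(n,"block frame",q.round(1).tolist(),"mean",q.mean(0).round(1))
```

```text
narrow block frame [[59.3, 58.1], [59.3, 36.7], [-18.0, 58.2], [-18.0, 35.6]] mean [20.7 47.1]
wide block frame [[58.7, -34.0], [58.8, -54.8], [-56.9, -33.9], [-56.9, -56.6]] mean [  0.9 -44.8]
```

```bash
python3 -c "
from rig import r
print(r.sign_off())"
```

```text
the job is handed in; nothing more can be done
None
```

Both scrapers are in the holder, the wide one in the long slot and the narrow one in the short slot. Both loops point away from the raised end board. I let go of both, the arm is clear above the block, and I handed the job in at about 20.6 s of the 72 s.

- **Position:** the last wrist picture puts the handle centres about 0.9 mm along and 0.2 mm across from the slot centre for the wide, and 0.7 mm and 2.1 mm for the narrow.
- **Height:** I did not measure the final handle height from a picture. Each scraper met the slot floor where expected, with 8–10 N of contact force at tool heights of 75.4 mm (wide) and 74.9 mm (narrow). I then commanded 1 mm more downward before letting go.
- **Upright:** I did not measure the tilt separately. In the pictures both handles lie straight along their slots.
- **Leave-alone items:** the shaker, bowl and brush look unmoved in the last scene picture. I checked these by eye only.
- **Disagreement between cameras:** the top and wrist cameras differed by 3–4 mm, mostly in world x. I used the wrist view for both grasps and placements, starting the first grasp midway between the two. Wrist views of the block from opposite sides agreed to about 0.4 mm.

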